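Draw one heat sink from stock and count it

TASK

Lift one heat sink (either) up out of the blue stock bin, leaving the other one in the bin, and set it down gently, flat with its fins up, inside the yellow kit tray. Only when it lies there released, count it: press the red plunger of the grey tally counter all the way down to its stop and let it spring back up.

Things in the scene. Friction and masses are not known exactly. Their poses are not given: they have to be found in the camera images.
- stock_bin: blue open-topped stock bin, fixed to the worktop, outside 208 (x) x 138 (y) x 60 mm high, walls 4 mm, inside floor 4 mm above its underside; origin at the centre of the underside, x along the long side, z up
- kit_tray: yellow square shallow kit tray with a dark rubber floor, fixed to the worktop, outside 118 x 118 x 14 mm high, walls 4 mm (inside 110 x 110 mm), inside floor 4 mm above its underside; origin at the centre of the underside, x and y along its sides, z up
- heat_sink_1: light grey metal heat sink, 50 x 50 x 27 mm high: 5 mm base plate with thin upright fins that run along its x; origin at the centre of the underside, z up; starts in the bin, in one half of it
- heat_sink_2: a second heat sink just like heat_sink_1, in the other half of the bin
- tally_counter: grey box-shaped tally counter, 74 (x) x 66 (y) x 36 mm high, fixed to the worktop, with a red mushroom-shaped spring plunger on top; origin at the centre of the underside, z up
- plunger_head (a point): centre of the top of the red plunger head (38 mm across), 71 mm above the worktop when up; it moves with the plunger
- plunger (a joint): travel of the plunger in m: 0 up, 0.014 fully down at its stop; a spring returns it (about 1.5 N at the start, 6.5 N at the stop)
Not all that is in view belongs to the job. Leave any pink look-alike of the heat_sink_1 alone.

How it is judged:
By the outcome, as a careful person would: the job done as asked, in the order asked, and still so for the second after the job is handed in, with the robot touching nothing.
It also fails if it takes over 58 s, if anything falls off the work surface, if the arm or the gripper's body presses on something with over 40 N, if the wrist force passes 120 N, or if a joint passes its speed limit or range.

ROBOT

A 7-joint arm with a two-finger parallel gripper is mounted at the origin on a cart in front of the work surface, level with it; the furniture and walls round the work are solid. World frame = base frame: x ahead of the robot, y to its left, z up, the work surface at z = 0. Lengths are in mm, angles in rad, forces in N, time in s.
With the tool pointing down it reaches from about 425 to 925 mm from the base axis. Payload 6.8 kg.
Tool frame: the origin (TCP) lies midway between the tips of the shut fingers; the grasp point (between the pads) lies 19 mm behind it; x points along the fingers, y is the direction in which the jaws open and shut, and the axes are right-handed (so a half turn about x gives the same grasp; the last joint's range is limited). The gripper opens to 85 mm and grips with 20 to 120 N. Pads are 22 mm wide; open, the fingers measure 114 mm over their backs; the gripper's body (76 mm by 85 mm) begins 54 mm behind the grasp point. The pads swing forward as they close: fully open they stand 13 mm farther back than shut.
Start: joints at [1.121, 0.477, 0.022, 1.555, -0.011, 1.109, -0.083], TCP at [226.258, -635.967, 231.308] pointing down, gripper open.
Joint ranges: [-2.96, 2.96], [-0.34, 2.1], [-1.41, 1.46], [0.24, 2.44], [-1.37, 4.51], [0.17, 1.92], [-2.96, 2.96]. Speed limits (rad/s): [2.39, 2.39, 3.14, 3.14, 3.14, 3.14, 3.14].

INTERFACE

Orientations are given as a unit quaternion [w, x, y, z].
In Python, from workcell import * gives the robot as it stands.
- The arm moves only by the tool jog_arm, never from a script. Its argument "increments" is a list of rows, each a list of 3 entries, a list of its own where there are three numbers: the gripper command: -1 is fully open, 1 is shut, values between are in proportion, then the shift along the tool's x, y, z in cm, then the turn, a rotation vector about the tool's x, y, z in rad. A call has 1 to 10 rows; each row is the pose to reach, as a shift and turn from the pose commanded when the call began, along the tool's axes at that moment; what a row does not reach only later rows make up. A row lasts 1/10 s, in which the tool goes at most 50 mm and 8.59 degrees, less where a joint would pass 70% of its speed; a pose out of reach is approached as far as the arm can. A call with a gripper value outside its range is refused whole. The fingers move at their own pace and stop on an object; "newtons" is the grip in N (left out, the last holds). Time passes only in rows, so rows that repeat a pose let the fingers close. It gives the time, the measured TCP pose, the force and the opening at its end, in the units of the state.
- read_state(): the state, without advancing time (a new reading comes with each control period).
- camera(name): name is "scene" or "top" or "wrist"; returns a dict with "img" (384x512x3 uint8, red, green, blue), "camera_matrix" (3x3 intrinsics, pixels), "R" (3x3) and "t" (3): a world point X has camera coordinates R X + t. Camera axes: x right, y down, z forward; pixel columns grow to the right and rows downward; lengths in mm; the calibration is good to about 2 mm. The wrist camera is an equidistant fisheye: a pixel r from the principal point sees the ray r / f radians off the axis. A picture is of the moment at which its call begins. There is no depth.
- finish_job(): hands the job in, once; it reports no verdict.
The state is a dict: "time_s": time; "joint_pos": joint angles; "joint_vel": joint speeds; "joint_efforts": joint torques, N m; "eef_pos": TCP position; "tcp_rot": TCP orientation; "ft_force": force on the tool from outside, world axes, zero at the start; "torque": the same for the moment, N m; "finger_gap": finger opening in mm.
Only numpy, scipy, OpenCV 4.12 (cv2) and the standard library are available. Lean on these libraries where they do the work, as an engineer would, in place of code of your own. Each camera call takes 0.05 s, during which the arm holds its last target.

## Working session

There is one attempt and no reset: what is moved stays moved. The work goes in short steps, Python scripts to look and compute and a tool call to move; the robot and the scene stay as the last step left them, time stands still between calls to the robot, and variables do not carry over. Pictures are saved under pics/ and viewed, and the job is handed in when it is done.

Besides the shell and the picture viewer there is one more tool, called in YAML: its name, and indented under it one key for each argument. jog_arm: Moves the arm, as the interface text tells. Its arguments: {"type":"object","properties":{"increments":{"type":"array"},"newtons":{"type":"number"}},"required":["increments"]}

```bash
ls; mkdir -p pics
python3 - <<'E'
from workcell import *
import cv2,json
for n in("scene","top","wrist"):
    c=camera(n); cv2.imwrite(f"pics/{n}0.png",c["img"][:,:,::-1]); print(n,c["camera_matrix"].tolist(),c["R"].tolist(),c["t"].tolist())
print(read_state())
E
```

```text
pics
scene [[362.3053488961505, 0.0, 259.85157539789657], [0.0, 362.3053488961505, 191.01401741749527], [0.0, 0.0, 1.0]] [[0.8386682345269159, -0.5444597332110876, -0.01411351505534895], [-0.36834425427905665, -0.547916275100562, -0.7510727433608086], [0.401195840874643, 0.6350994838540154, -0.6600685895217642]] [-290.2354800018338, 351.547515984186, 592.9963172020555]
top [[459.621567605908, 0.0, 258.2059683544907], [0.0, 459.621567605908, 193.3073065448778], [0.0, 0.0, 1.0]] [[0.025051960884887956, -0.9996448675575588, -0.009085043844295726], [-0.9920227729599508, -0.023735780273546423, -0.12380400100019395], [0.12354439357847102, 0.012114103377330456, -0.9922651013286174]] [207.697921976709, 493.0223559956634, 896.5609595973816]
wrist [[297.3186396354542, 0.0, 250.8617077795853], [0.0, 297.3186396354542, 192.50511143377835], [0.0, 0.0, 1.0]] [[0.33595867270420265, -0.9418748342431245, -0.0018886117437131717], [-0.9004563141582788, -0.32177184332695424, 0.292645360691849], [-0.27624300267575796, -0.09661613458145617, -0.9562191830387112]] [-674.6872091373398, -38.02641513023375, 379.4906395287352]
{'time_s': 0.15, 'joint_pos': array([ 1.12091837,  0.47763779,  0.02235476,  1.55616473, -0.01149642,
        1.10930022, -0.08308842]), 'joint_vel': array([-0.00059027, -0.00125577,  0.00065704, -0.0010949 , -0.00060894,
        0.00029446, -0.00045619]), 'joint_efforts': array([ 1.85721867e-03, -5.96930158e+01,  1.60959821e+00, -2.81492400e+01,
        1.26127736e-02,  6.55444746e-03,  5.49280685e-05]), 'eef_pos': array([ 226.0817785 , -635.5564702 ,  230.55590798]), 'tcp_rot': array([-0.11978411, -0.6966865 , -0.12073179,  0.69692433]), 'ft_force': array([-0.53117664, -0.28137287, -0.50728762]), 'torque': array([-0.00179349, -0.05067068, -0.02511858]), 'finger_gap': 85.12831215874402}
```

Run:
```python
import cv2
for n in("scene","top"):
    i=cv2.imread(f"pics/{n}0.png"); cv2.imwrite(f"pics/{n}0b.png",cv2.resize(i,(800,600),interpolation=cv2.INTER_CUBIC))
```

```text
(no output)
```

View pics/scene0b.png

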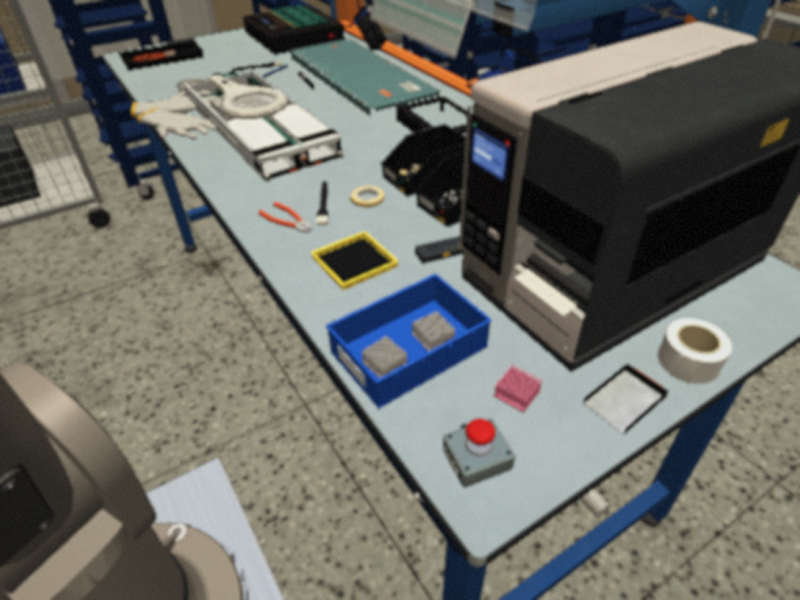

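View pics/top0b.png

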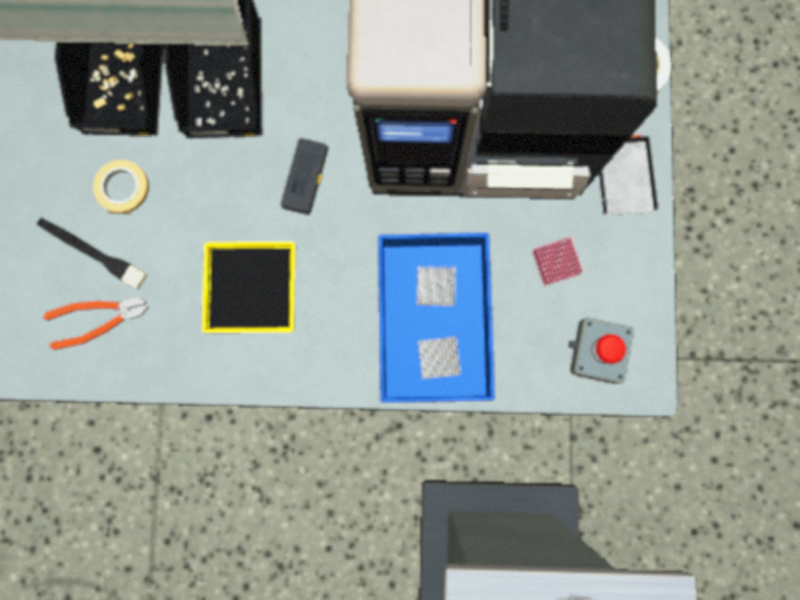

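View pics/wrist0.png

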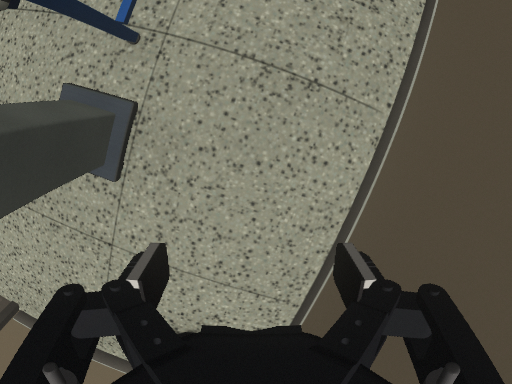

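```bash
cat > h.py <<'E'
import numpy as np
from workcell import *
import cv2
def ray(c,u,v):
    K=c["camera_matrix"];R=c["R"];t=c["t"]
    x=(u-K[0,2])/K[0,0];y=(v-K[1,2])/K[1,1]
    d=np.array([x,y,1.])
    if c.get("fish"):
        r=np.hypot(x,y); d=np.array([x/r*np.sin(r),y/r*np.sin(r),np.cos(r)])
    return -R.T@t, R.T@d
def at(c,u,v,z):
    o,d=ray(c,u,v); return (o+d*(z-o[2])/d[2])
def proj(c,X):
    p=c["R"]@np.asarray(X,float)+c["t"];K=c["camera_matrix"]
    if c.get("fish"):
        th=np.arctan2(np.hypot(p[0],p[1]),p[2]);n=np.hypot(p[0],p[1]);q=p[:2]/n*th
    else: q=p[:2]/p[2]
    return q*K[0,0]+K[:2,2]
def crop(img,u0,v0,u1,v1,k,name):
    i=cv2.resize(img[v0:v1,u0:u1,::-1],None,fx=k,fy=k,interpolation=cv2.INTER_CUBIC); cv2.imwrite("pics/"+name,i)
E
python3 - <<'E'
from h import *
i=cv2.imread("pics/top0.png")[:,:,::-1]
crop(i,230,140,330,265,4,"c_bin.png")
crop(i,330,140,430,255,5,"c_ctr.png")
crop(i,120,145,200,220,7,"c_tray.png")
E
```

```text
(no output)
```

View pics/c_bin.png

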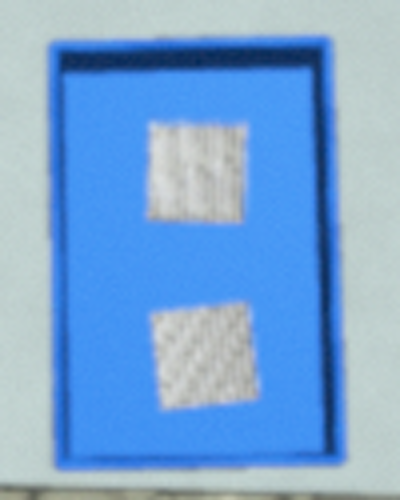

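View pics/c_ctr.png

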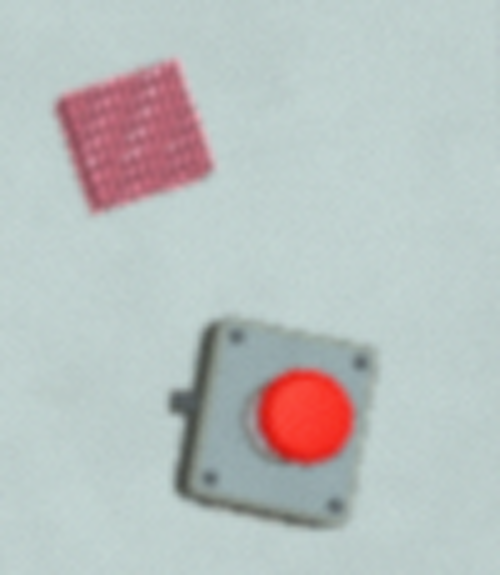

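View pics/c_tray.png

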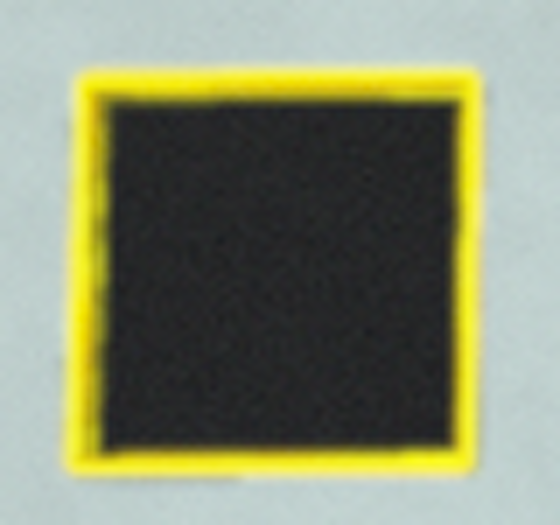

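Run:
```python
from h import *
c=camera("top")
g=lambda u,v,k,u0,v0:(u0+(u+.5)/k-.5,v0+(v+.5)/k-.5)
def pr(n,pts,z):
    P=[at(c,*p,z)[:2] for p in pts]; print(n,np.round(P,1).tolist(),"mean",np.round(np.mean(P,0),1))
B=lambda p:[g(u,v,4,230,140) for u,v in p]
pr("bin rim",B([(50,40),(332,38),(345,467),(57,470)]),60)
pr("sink far",B([(149,122),(248,124),(244,223),(146,219)]),31)
pr("sink near",B([(151,314),(248,303),(260,398),(162,411)]),31)
C=lambda p:[g(u,v,5,330,140) for u,v in p]
pr("plunger",C([(306,417)]),71)
pr("box",C([(215,318),(377,347),(345,527),(183,492)]),36)
T=lambda p:[g(u,v,7,120,145) for u,v in p]
pr("tray",T([(75,68),(482,68),(476,476),(65,476)]),14)
s=camera("scene")
for n,X in dict(pl=(0,0)).items(): pass
k=512/800
pr2=lambda u,v,z:np.round(at(s,u*k,v*k,z),1)
print("scene plunger",pr2(481,431,69)," tray", np.round(np.mean([at(s,u*k,v*k,14) for u,v in[(312,258),(369,232),(398,262),(346,286)]],0),1))
print("scene sinks",pr2(434,322,31),pr2(385,348,31))
from scipy.spatial.transform import Rotation as R
q=read_state()['tcp_rot'];print(np.round(R.from_quat([q[1],q[2],q[3],q[0]]).as_matrix(),3), read_state()['eef_pos'])
```

```text
bin rim [[570.7, 253.4], [574.9, 113.9], [364.8, 105.5], [359.9, 243.8]] mean [467.6 179.2]
sink far [[535.8, 203.3], [535.9, 153.0], [485.2, 154.2], [486.1, 203.7]] mean [510.7 178.5]
sink near [[438.1, 200.1], [444.8, 151.5], [397.5, 144.8], [389.9, 193.5]] mean [417.6 172.5]
plunger [[431.7, -35.7]] mean [431.7 -35.7]
box [[472.8, -9.5], [462.7, -74.0], [390.9, -60.3], [403.1, 3.5]] mean [432.4 -35.1]
tray [[565.6, 488.7], [568.4, 367.3], [446.7, 363.7], [443.8, 484.3]] mean [506.1 426. ]
scene plunger [431.1 -39.8  69. ]  tray [506.9 416.5  14. ]
scene sinks [518.1 182.8  31. ] [424.  177.5  31. ]
[[-0.     0.335 -0.942]
 [ 0.001 -0.942 -0.335]
 [-1.    -0.001  0.   ]] [ 226.16904843 -635.70819913  230.85054642]
```

```bash
cat >> h.py <<'E'
from scipy.spatial.transform import Rotation as Rn
def T():
    s=read_state();q=s['tcp_rot'];return s,s['eef_pos'],Rn.from_quat([q[1],q[2],q[3],q[0]])
def go(*targets,yaw=None):
    "yaw: world angle deg of tool y; tool down"
    s,p,R=T()
    print("t",s['time_s'],"p",np.round(p,1),"gap",round(s['finger_gap'],1),"F",np.round(s['ft_force'],1))
    for t in targets:
        print(t,"shift cm",np.round(R.inv().apply(np.array(t)-p)/10,2))
    if yaw is not None:
        a=np.radians(yaw);y=np.array([np.cos(a),np.sin(a),0]);x=np.array([0,0,-1.]);z=np.cross(x,y)
        print("turn",np.round((R.inv()*Rn.from_matrix(np.c_[x,y,z])).as_rotvec(),3))
E
python3 - <<'E'
from h import *
go((450,-250,230),(520,-20,230),(511,178.5,230),yaw=-90)
E
```

```text
t 0.25 p [ 226.2 -635.7  230.9] gap 85.7 F [-0.2  0.6  0. ]
(450, -250, 230) shift cm [  0.11 -28.84 -34.02]
(520, -20, 230) shift cm [  0.12 -48.16 -48.32]
(511, 178.5, 230) shift cm [  0.14 -67.16 -54.13]
turn [0.342 0.    0.001]
```

jog_arm:
  increments:
    - [-0.5, [0, -2.9, -3.4], [0.05, 0, 0]]
    - [-0.5, [0, -5.8, -6.8], [0.1, 0, 0]]
    - [-0.5, [0, -8.7, -10.2], [0.15, 0, 0]]
    - [-0.5, [0, -11.6, -13.6], [0.2, 0, 0]]
    - [-0.5, [0, -14.5, -17], [0.25, 0, 0]]
    - [-0.5, [0, -17.3, -20.4], [0.3, 0, 0]]
    - [-0.5, [0, -20.2, -23.8], [0.342, 0, 0]]
    - [-0.5, [0, -23, -27.2], [0.342, 0, 0]]
    - [-0.5, [0, -26, -30.6], [0.342, 0, 0]]
    - [-0.5, [0, -28.8, -34], [0.342, 0, 0]]

```text
time_s: 1.25
eef_pos: [450.6, -248.9, 231.5]
tcp_rot: [0.0, 0.707, -0.0, -0.707]
ft_force: [0.4, 0.7, 0.2]
finger_gap: 64.4
```

Run:
```python
from h import *
go((450,-250,230),(520,-20,230),(511,178.5,230),yaw=-90)
```

```text
t 1.25 p [ 450.6 -248.9  231.5] gap 64.4 F [0.4 0.7 0.2]
(450, -250, 230) shift cm [0.15 0.11 0.06]
(520, -20, 230) shift cm [  0.15 -22.89  -6.93]
(511, 178.5, 230) shift cm [  0.14 -42.74  -6.03]
turn [-0. -0. -0.]
```

jog_arm:
  increments:
    - [-0.5, [0, -4.6, -1.4], [0, 0, 0]]
    - [-0.5, [0, -9.2, -2.8], [0, 0, 0]]
    - [-0.5, [0, -13.8, -4.2], [0, 0, 0]]
    - [-0.5, [0, -18.4, -5.6], [0, 0, 0]]
    - [-0.5, [0, -23, -6.9], [0, 0, 0]]
    - [-0.5, [1, -27.6, -6.7], [0, 0, 0]]
    - [-0.5, [2, -32.2, -6.5], [0, 0, 0]]
    - [-0.5, [3, -36.8, -6.3], [0, 0, 0]]
    - [-0.5, [4, -41.4, -6.1], [0, 0, 0]]
    - [-0.5, [5, -42.7, -6], [0, 0, 0]]

```text
time_s: 2.25
eef_pos: [509.1, 182.7, 181.3]
tcp_rot: [0.001, 0.707, 0.004, -0.707]
ft_force: [-0.5, 0.4, 0.1]
finger_gap: 64.0
```

Run:
```python
from h import *
go((511,178.5,180),yaw=-90)
c=camera("wrist"); cv2.imwrite("pics/w1.png",c["img"][:,:,::-1]); c["fish"]=1
print([np.round(proj(c,x)) for x in ((511,178.5,31),(486,178.5,31),(486,153.5,31),(486,203.5,31))])
```

```text
t 2.25 p [509.1 182.7 181.3] gap 64.0 F [-0.5  0.4  0.1]
(511, 178.5, 180) shift cm [ 0.13  0.42 -0.19]
turn [ 0.007 -0.001  0.003]
[array([255., 178.]), array([255., 201.]), array([279., 201.]), array([231., 201.])]
```

View pics/w1.png

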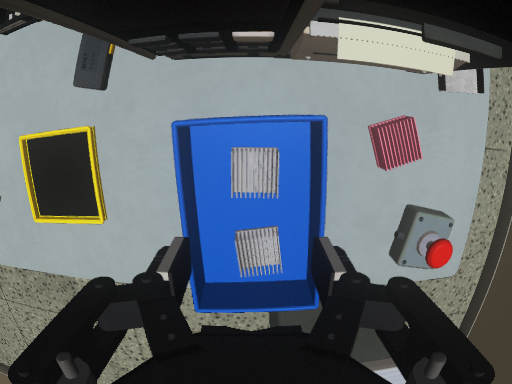

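Run:
```python
from h import *
go((511,178.5,180),yaw=-90)
c=camera("wrist"); c["fish"]=1
crop(c["img"],160,105,340,325,3,"w2.png")
# lines of grid
im=cv2.imread("pics/w2.png")
print([np.round((proj(c,x)-[160,105])*3) for x in ((511,178.5,31),(486,178.5,31),(486,153.5,31),(486,203.5,31),(536,153.5,31),(536,203.5,31))])
```

```text
t 2.3 p [508.2 182.2 179.6] gap 64.1 F [ 0.2  1.5 -0.4]
(511, 178.5, 180) shift cm [-0.04  0.37 -0.28]
turn [0.007 0.002 0.002]
[array([284., 215.]), array([283., 286.]), array([355., 286.]), array([210., 285.]), array([360., 143.]), array([209., 141.])]
```

View pics/w2.png

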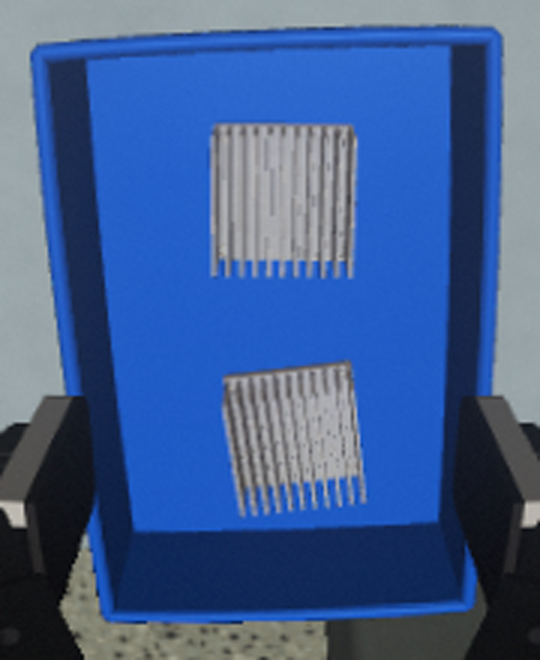

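jog_arm:
  increments:
    - [-0.5, [2, 0, 0], [0, 0, 0]]
    - [-0.5, [4, 0, 0], [0, 0, 0]]
    - [-0.5, [6, 0, 0], [0, 0, 0]]
    - [-0.5, [8, 0, 0], [0, 0, 0]]
    - [-0.5, [8, 0, 0], [0, 0, 0]]
    - [-0.5, [8, 0, 0], [0, 0, 0]]

```text
time_s: 2.95
eef_pos: [510.6, 175.1, 101.8]
tcp_rot: [0.0, -0.707, 0.001, 0.707]
ft_force: [0.5, 0.0, 0.6]
finger_gap: 63.9
```

Run:
```python
from h import *
go((513,178.5,100),(513,178.5,4),yaw=-90)
```

```text
t 2.95 p [510.6 175.1 101.8] gap 63.9 F [0.5 0.  0.6]
(513, 178.5, 100) shift cm [ 0.18 -0.34 -0.24]
(513, 178.5, 4) shift cm [ 9.78 -0.35 -0.24]
turn [-0.002  0.    -0.001]
```

jog_arm:
  increments:
    - [-0.5, [1.5, -0.35, -0.25], [0, 0, 0]]
    - [-0.5, [3, -0.35, -0.25], [0, 0, 0]]
    - [-0.5, [4.5, -0.35, -0.25], [0, 0, 0]]
    - [-0.5, [5.5, -0.35, -0.25], [0, 0, 0]]
    - [-0.5, [6.5, -0.35, -0.25], [0, 0, 0]]
    - [-0.5, [7.5, -0.35, -0.25], [0, 0, 0]]
    - [-0.5, [7.5, -0.35, -0.25], [0, 0, 0]]

```text
time_s: 3.65
eef_pos: [511.7, 179.4, 24.8]
tcp_rot: [-0.0, -0.706, 0.0, 0.708]
ft_force: [-0.8, -0.3, -0.7]
finger_gap: 64.0
```

Run:
```python
from h import *
c=camera("wrist"); cv2.imwrite("pics/w3.png",c["img"][:,:,::-1])
go((513,178.5,5),yaw=-90)
```

```text
t 3.7 p [512.2 179.7  25.6] gap 64.1 F [ 0.2  0.6 -0.3]
(513, 178.5, 5) shift cm [ 2.06  0.12 -0.08]
turn [-0.     0.001 -0.001]
```

View pics/w3.png

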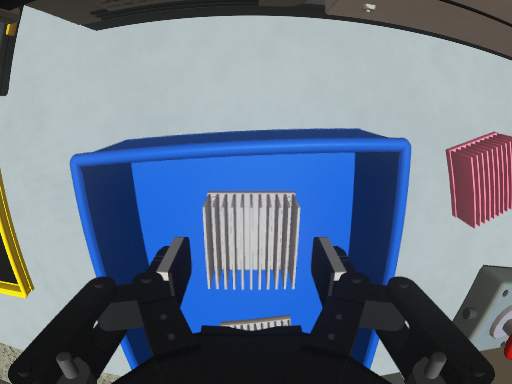

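jog_arm:
  increments:
    - [-0.5, [0.7, 0, 0], [0, 0, 0]]
    - [-0.5, [1.4, 0, 0], [0, 0, 0]]
    - [-0.5, [2.0, 0, 0], [0, 0, 0]]
    - [-0.5, [2.0, 0, 0], [0, 0, 0]]
    - [-0.5, [2.0, 0, 0], [0, 0, 0]]

```text
time_s: 4.2
eef_pos: [512.9, 180.8, 6.4]
tcp_rot: [-0.0, 0.707, 0.001, -0.707]
ft_force: [-0.3, 1.9, 3.3]
finger_gap: 64.0
```

jog_arm:
  increments:
    - [0.3, [0, 0, 0], [0, 0, 0]]
    - [0.3, [0, 0, 0], [0, 0, 0]]
    - [0.3, [0, 0, 0], [0, 0, 0]]
    - [0.3, [0, 0, 0], [0, 0, 0]]
    - [0.3, [0, 0, 0], [0, 0, 0]]
    - [0.3, [0, 0, 0], [0, 0, 0]]
  newtons: 50

```text
time_s: 4.8
eef_pos: [512.7, 179.5, 6.4]
tcp_rot: [-0.0, 0.707, -0.0, -0.707]
ft_force: [-1.6, 0.7, 5.2]
finger_gap: 48.1
```

Run:
```python
from h import *
c=camera("wrist"); cv2.imwrite("pics/w4.png",c["img"][:,:,::-1])
go((511,178.5,5),yaw=-90)
```

```text
t 4.85 p [512.7 179.5   6.5] gap 48.0 F [-0.4 -0.   5.6]
(511, 178.5, 5) shift cm [0.15 0.1  0.17]
turn [-0.001 -0.    -0.   ]
```

View pics/w4.png

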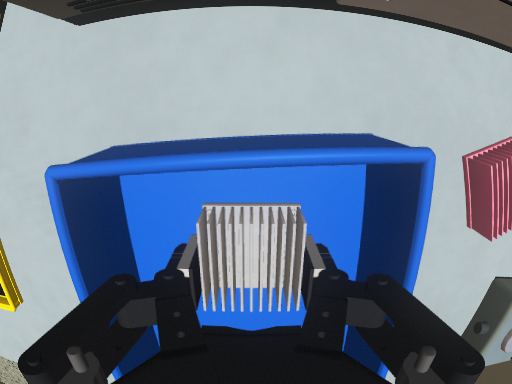

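jog_arm:
  increments:
    - [0.3, [-0.5, 0, 0], [0, 0, 0]]
    - [0.3, [-1.5, 0, 0], [0, 0, 0]]
    - [0.3, [-2.5, 0, 0], [0, 0, 0]]
    - [0.3, [-4, 0, 0], [0, 0, 0]]
    - [0.3, [-5.5, 0, 0], [0, 0, 0]]
    - [0.3, [-7, 0, 0], [0, 0, 0]]
    - [0.3, [-8.5, 0, 0], [0, 0, 0]]
    - [0.3, [-10, 0, 0], [0, 0, 0]]
    - [0.3, [-11, 0, 0], [0, 0, 0]]
    - [0.3, [-11, 0, 0], [0, 0, 0]]

```text
time_s: 5.85
eef_pos: [513.7, 180.2, 118.1]
tcp_rot: [-0.0, 0.708, 0.0, -0.706]
ft_force: [0.3, -0.9, -1.6]
finger_gap: 47.9
```

Run:
```python
from h import *
go((506,426,117),yaw=-90)
c=camera("wrist"); cv2.imwrite("pics/w5.png",c["img"][:,:,::-1]);c["fish"]=1
print([at(c,u,v,14) for u,v in ()])
```

```text
t 5.85 p [513.7 180.2 118.1] gap 47.9 F [ 0.3 -0.9 -1.6]
(506, 426, 117) shift cm [  0.13 -24.58   0.78]
turn [-0.    -0.003  0.001]
[]
```

View pics/w5.png

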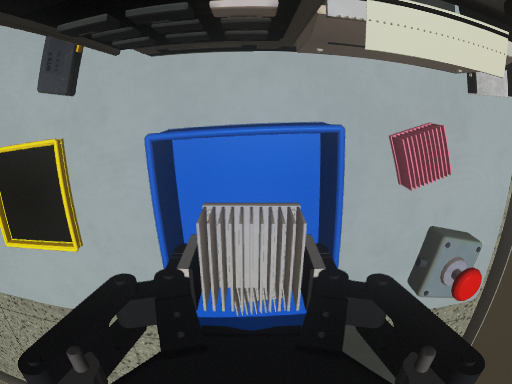

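jog_arm:
  increments:
    - [0.3, [0, -1.5, 0.1], [0, 0, 0]]
    - [0.3, [0, -4.5, 0.2], [0, 0, 0]]
    - [0.3, [0, -8, 0.3], [0, 0, 0]]
    - [0.3, [0, -12, 0.4], [0, 0, 0]]
    - [0.3, [0, -16, 0.5], [0, 0, 0]]
    - [0.3, [0, -19.5, 0.6], [0, 0, 0]]
    - [0.3, [0, -22.5, 0.7], [0, 0, 0]]
    - [0.3, [0, -24, 0.8], [0, 0, 0]]
    - [0.3, [0, -24.6, 0.8], [0, 0, 0]]
    - [0.3, [0, -24.6, 0.8], [0, 0, 0]]

```text
time_s: 6.9
eef_pos: [504.3, 425.7, 115.6]
tcp_rot: [-0.0, -0.707, 0.0, 0.707]
ft_force: [-0.1, -0.6, -0.5]
finger_gap: 48.3
```

Run:
```python
from h import *
go((506,426,117),yaw=-90)
c=camera("wrist"); cv2.imwrite("pics/w6.png",c["img"][:,:,::-1]);c["fish"]=1
print([np.round(proj(c,(506+a,426+b,14))) for a in(-59,59) for b in (-59,59)])
```

```text
t 6.9 p [504.3 425.7 115.6] gap 48.3 F [-0.1 -0.6 -0.5]
(506, 426, 117) shift cm [-0.14 -0.03 -0.17]
turn [ 0.     0.001 -0.001]
[array([313., 251.]), array([187., 251.]), array([321., 123.]), array([179., 123.])]
```

View pics/w6.png

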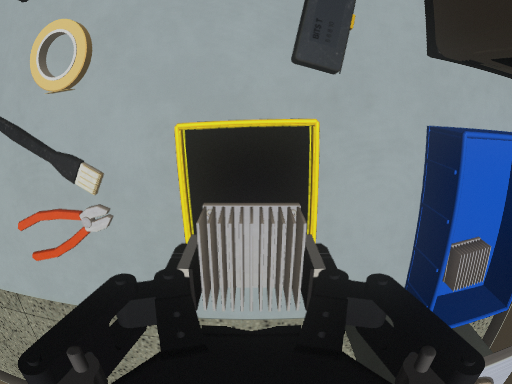

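jog_arm:
  increments:
    - [0.3, [1.5, -0.2, -0.1], [0, 0, 0]]
    - [0.3, [3.5, -0.2, -0.1], [0, 0, 0]]
    - [0.3, [5.5, -0.2, -0.1], [0, 0, 0]]
    - [0.3, [7, -0.2, -0.1], [0, 0, 0]]
    - [0.3, [8.5, -0.2, -0.1], [0, 0, 0]]
    - [0.3, [9.5, -0.2, -0.1], [0, 0, 0]]
    - [0.3, [10.2, -0.2, -0.1], [0, 0, 0]]
    - [0.3, [10.6, -0.2, -0.1], [0, 0, 0]]
    - [0.3, [10.8, -0.2, -0.1], [0, 0, 0]]
    - [0.3, [10.8, -0.2, -0.1], [0, 0, 0]]

```text
time_s: 7.95
eef_pos: [505.9, 428.0, 8.5]
tcp_rot: [-0.0, 0.707, 0.0, -0.707]
ft_force: [0.5, -0.2, -1.9]
finger_gap: 48.1
```

jog_arm:
  increments:
    - [0.3, [0.1, 0, 0], [0, 0, 0]]
    - [0.3, [0.1, 0, 0], [0, 0, 0]]
    - [0.3, [0.1, 0, 0], [0, 0, 0]]

```text
time_s: 8.25
eef_pos: [505.9, 427.9, 7.6]
tcp_rot: [-0.0, 0.707, 0.0, -0.707]
ft_force: [-0.1, 0.9, -1.2]
finger_gap: 48.1
```

Run:
```python
from h import *
c=camera("wrist"); cv2.imwrite("pics/w7.png",c["img"][:,:,::-1])
for i in range(3): go((506,428,6),yaw=-90); camera("top")
```

```text
t 8.3 p [505.8 427.9   7.5] gap 48.0 F [-0.7 -1.  -0.4]
(506, 428, 6) shift cm [ 0.15 -0.01 -0.02]
turn [-0. -0.  0.]
t 8.35 p [505.8 427.9   7.5] gap 48.1 F [ 0.   0.2 -1.1]
(506, 428, 6) shift cm [ 0.15 -0.01 -0.02]
turn [-0. -0.  0.]
t 8.4 p [505.8 427.9   7.5] gap 48.0 F [ 0.   0.2 -1.2]
(506, 428, 6) shift cm [ 0.15 -0.01 -0.02]
turn [-0. -0.  0.]
```

View pics/w7.png

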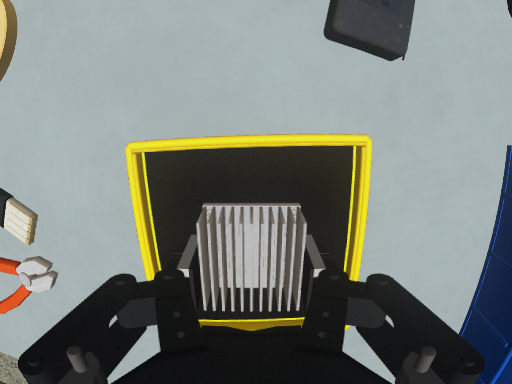

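jog_arm:
  increments:
    - [0.3, [0.05, 0, 0], [0, 0, 0]]
    - [0.3, [0.1, 0, 0], [0, 0, 0]]
    - [0.3, [0.1, 0, 0], [0, 0, 0]]
    - [0.3, [0.1, 0, 0], [0, 0, 0]]

```text
time_s: 8.85
eef_pos: [505.8, 427.8, 6.5]
tcp_rot: [-0.0, 0.707, -0.0, -0.707]
ft_force: [-0.0, -1.2, 2.2]
finger_gap: 48.2
```

jog_arm:
  increments:
    - [-0.2, [0, 0, 0], [0, 0, 0]]
    - [-0.3, [0, 0, 0], [0, 0, 0]]
    - [-0.4, [0, 0, 0], [0, 0, 0]]
    - [-0.5, [0, 0, 0], [0, 0, 0]]
    - [-0.5, [0, 0, 0], [0, 0, 0]]
    - [-0.5, [0, 0, 0], [0, 0, 0]]

```text
time_s: 9.45
eef_pos: [505.8, 427.8, 6.3]
tcp_rot: [-0.0, 0.707, -0.0, -0.707]
ft_force: [-0.9, 1.3, -0.2]
finger_gap: 64.3
```

jog_arm:
  increments:
    - [-0.5, [-0.5, 0, 0], [0, 0, 0]]
    - [-0.5, [-1.5, 0, 0], [0, 0, 0]]
    - [-0.5, [-3, 0, 0], [0, 0, 0]]
    - [-0.5, [-5, 0, 0], [0, 0, 0]]
    - [-0.5, [-7.5, 0, 0], [0, 0, 0]]
    - [-0.5, [-10, 0, 0], [0, 0, 0]]
    - [-0.5, [-13, 0, 0], [0, 0, 0]]
    - [-0.5, [-16, 0, 0], [0, 0, 0]]
    - [-0.5, [-16, 0, 0], [0, 0, 0]]

```text
time_s: 10.35
eef_pos: [507.8, 430.3, 173.0]
tcp_rot: [-0.003, 0.71, 0.002, -0.705]
ft_force: [0.7, -0.0, 0.5]
finger_gap: 64.2
```

Run:
```python
from h import *
c=camera("wrist"); cv2.imwrite("pics/w8.png",c["img"][:,:,::-1])
go((500,180,166),(460,-36,166),yaw=-90)
```

```text
t 10.4 p [506.9 429.3 170.4] gap 64.0 F [-0.3  0.8 -0.4]
(500, 180, 166) shift cm [ 0.33 24.93  0.69]
(460, -36, 166) shift cm [ 0.22 46.53  4.68]
turn [-0.    -0.005  0.004]
```

View pics/w8.png

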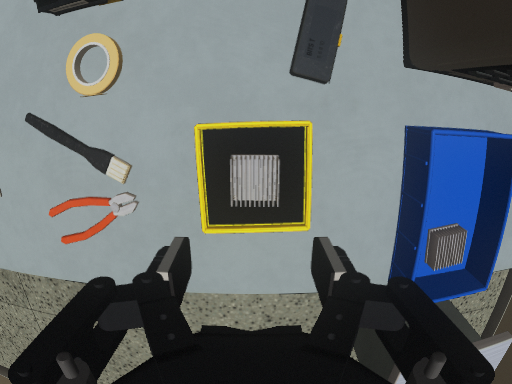

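jog_arm:
  increments:
    - [1, [0, 4.5, 0.3], [0, 0, 0]]
    - [1, [0, 9, 0.6], [0, 0, 0]]
    - [1, [0, 13.5, 1], [0, 0, 0]]
    - [1, [0, 18, 1.4], [0, 0, 0]]
    - [1, [0, 22.5, 1.8], [0, 0, 0]]
    - [1, [0, 27, 2.4], [0, 0, 0]]
    - [1, [0, 31.5, 3], [0, 0, 0]]
    - [1, [0, 36, 3.5], [0, 0, 0]]
    - [1, [0, 40.5, 4], [0, 0, 0]]
    - [1, [0, 44, 4.5], [0, 0, 0]]

```text
time_s: 11.4
eef_pos: [459.4, -15.1, 166.2]
tcp_rot: [0.0, -0.707, 0.001, 0.707]
ft_force: [0.2, 0.2, 0.8]
finger_gap: -0.0
```

jog_arm:
  increments:
    - [1, [0, 2.2, 1], [0, 0, 0]]
    - [1, [0, 2.2, 1], [0, 0, 0]]
    - [1, [0, 2.2, 1], [0, 0, 0]]

```text
time_s: 11.7
eef_pos: [450.3, -34.3, 166.3]
tcp_rot: [0.0, -0.707, 0.0, 0.707]
ft_force: [-0.0, -0.2, 0.6]
finger_gap: 0.1
```

Run:
```python
from h import *
c=camera("wrist"); cv2.imwrite("pics/w9.png",c["img"][:,:,::-1]);c["fish"]=1
go((432,-36,90),yaw=-90)
print(proj(c,(432,-36,71)))
```

```text
t 11.75 p [450.7 -33.4 166.3] gap 0.3 F [-0.  -0.3 -0.1]
(432, -36, 90) shift cm [7.63 0.26 1.87]
turn [ 0. -0.  0.]
[252.48399149 215.88322096]
```

View pics/w9.png

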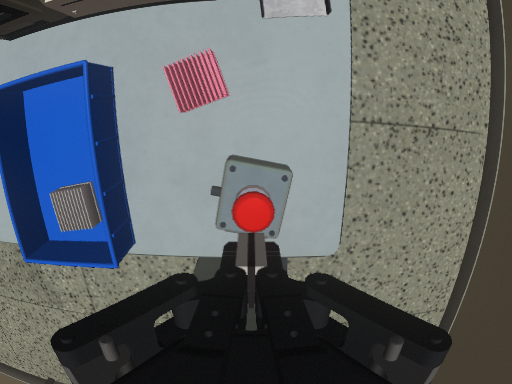

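jog_arm:
  increments:
    - [1, [1.5, 0.2, 1.0], [0, 0, 0]]
    - [1, [3.5, 0.2, 1.7], [0, 0, 0]]
    - [1, [5.5, 0.2, 1.7], [0, 0, 0]]
    - [1, [7, 0.2, 1.7], [0, 0, 0]]
    - [1, [8, 0.2, 1.7], [0, 0, 0]]
    - [1, [8.4, 0.2, 1.7], [0, 0, 0]]
    - [1, [8.4, 0.2, 1.7], [0, 0, 0]]
    - [1, [8.4, 0.2, 1.7], [0, 0, 0]]

```text
time_s: 12.55
eef_pos: [434.2, -35.9, 82.8]
tcp_rot: [0.0, 0.707, 0.0, -0.707]
ft_force: [-0.5, -0.2, 0.2]
finger_gap: -0.3
```

Run:
```python
from h import *
c=camera("wrist"); crop(c["img"],150,120,350,320,3,"w10.png")
s=camera("scene"); crop(s["img"],260,240,360,320,6,"s10.png")
go((434,-36,72),(434,-36,57),yaw=-90)
```

```text
t 12.65 p [434.2 -36.1  82.9] gap 0.5 F [-0.2  0.2 -0.2]
(434, -36, 72) shift cm [ 1.09 -0.01  0.02]
(434, -36, 57) shift cm [ 2.59 -0.01  0.02]
turn [-0.    -0.001 -0.   ]
```

View pics/w10.png

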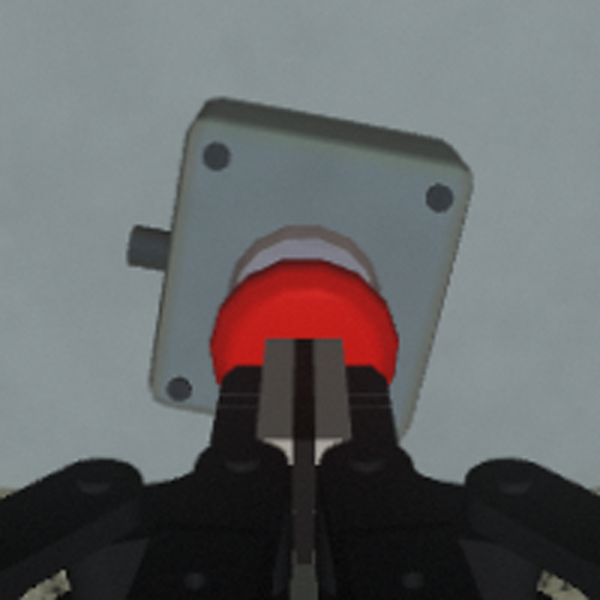

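View pics/s10.png

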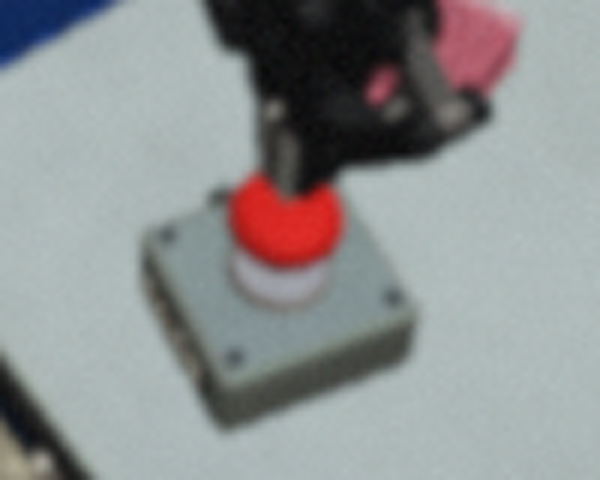

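jog_arm:
  increments:
    - [1, [0.6, 0, 0], [0, 0, 0]]
    - [1, [1.1, 0, 0], [0, 0, 0]]
    - [1, [1.5, 0, 0], [0, 0, 0]]
    - [1, [1.8, 0, 0], [0, 0, 0]]
    - [1, [2.1, 0, 0], [0, 0, 0]]
    - [1, [2.3, 0, 0], [0, 0, 0]]
    - [1, [2.3, 0, 0], [0, 0, 0]]

```text
time_s: 13.35
eef_pos: [433.8, -36.2, 59.2]
tcp_rot: [-0.0, 0.707, -0.0, -0.707]
ft_force: [0.1, -0.2, 5.0]
finger_gap: -0.2
```

jog_arm:
  increments:
    - [1, [0.1, 0, 0], [0, 0, 0]]
    - [1, [0.2, 0, 0], [0, 0, 0]]
    - [1, [0.2, 0, 0], [0, 0, 0]]

```text
time_s: 13.65
eef_pos: [433.8, -36.2, 57.5]
tcp_rot: [-0.0, 0.707, -0.0, -0.707]
ft_force: [0.1, -1.5, 5.2]
finger_gap: 0.1
```

jog_arm:
  increments:
    - [1, [0.1, 0, 0], [0, 0, 0]]
    - [1, [0.1, 0, 0], [0, 0, 0]]
    - [1, [0.1, 0, 0], [0, 0, 0]]

```text
time_s: 13.95
eef_pos: [433.9, -36.2, 56.8]
tcp_rot: [-0.0, 0.707, -0.0, -0.707]
ft_force: [-1.2, -1.3, 9.2]
finger_gap: 0.1
```

jog_arm:
  increments:
    - [1, [0.1, 0, 0], [0, 0, 0]]
    - [1, [0.1, 0, 0], [0, 0, 0]]
    - [1, [0.1, 0, 0], [0, 0, 0]]

```text
time_s: 14.25
eef_pos: [434.0, -36.2, 56.5]
tcp_rot: [0.0, 0.707, -0.0, -0.707]
ft_force: [-3.9, -0.7, 20.7]
finger_gap: -0.2
```

At the stop: force rose from about 5 N to 21 N with barely any further travel. Now I'll release.

jog_arm:
  increments:
    - [1, [-0.5, 0, 0], [0, 0, 0]]
    - [1, [-1.2, 0, 0], [0, 0, 0]]
    - [1, [-2, 0, 0], [0, 0, 0]]
    - [1, [-3, 0, 0], [0, 0, 0]]
    - [1, [-5, 0, -1], [0, 0, 0]]
    - [1, [-8, 0, -2], [0, 0, 0]]
    - [1, [-11, 0, -3], [0, 0, 0]]
    - [1, [-11, 0, -3], [0, 0, 0]]
    - [1, [-11, 0, -3], [0, 0, 0]]

```text
time_s: 15.15
eef_pos: [463.6, -36.2, 165.8]
tcp_rot: [-0.0, 0.707, -0.0, -0.707]
ft_force: [-0.6, 0.1, -0.3]
finger_gap: 0.1
```

Run:
```python
from h import *
c=camera("wrist"); cv2.imwrite("pics/w11.png",c["img"][:,:,::-1])
s=camera("scene"); crop(s["img"],190,140,350,320,3,"s11.png")
go((460,-36,170))
```

```text
t 15.25 p [462.3 -36.2 164.4] gap 0.1 F [-0.9 -0.7 -0.5]
(460, -36, 170) shift cm [-0.56 -0.02  0.23]
```

View pics/w11.png

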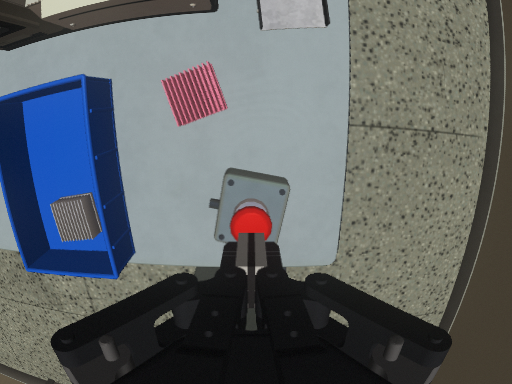

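View pics/s11.png

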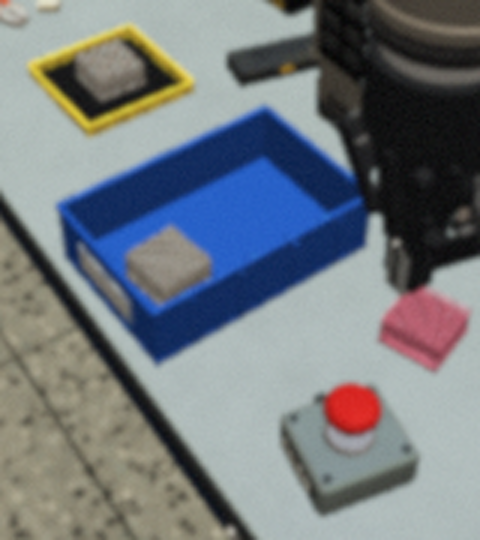

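The sink is lying flat in the tray, the other is still in the bin, the plunger is back up, and the arm is clear of everything.

```bash
python3 -c "
from workcell import *
print(finish_job())"
```

```text
the job is handed in; nothing more can be done
None
```

I lifted the far heat sink out of the blue bin and set it down flat, fins up, near the middle of the yellow tray. After releasing it, I pressed the red plunger to its stop and let it spring back, then handed the job in at about 15 s.

- **Placing:** I felt for the tray floor and opened the gripper at light contact, about 2 N. Pictures afterwards show the sink lying free in the tray. The other sink is still in the bin, and the pink look-alike was not touched.
- **Count:** at 56.5 mm the force rose to about 21 N, well above the 6.5 N spring, with almost no further travel, so I took that as the stop. I had no direct reading of the plunger's travel. The last pictures show it back up with the gripper clear.
- **Disagreements:** the cameras differed by a few mm on the sink and by about 10 mm in y on the tray. I settled both from the wrist camera. At the grasp, the force read about 5 N upward, probably the fingertips brushing the bin floor.

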